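# Pin the rocker rest and hold the angle gauge on its mark

### The arm

A 6-joint arm with a two-finger parallel gripper is mounted at the origin on the work surface. World frame = base frame: x ahead of the robot, y to its left, z up, the work surface at z = 0. Lengths are in mm, angles in rad, forces in N, time in s.
With the tool pointing down it reaches from about 300 to 775 mm from the base axis. Payload 14.6 kg.
Tool frame: the origin (TCP) lies on the centre line of the jaws, within the pads' length; the fingertips stand 19 mm ahead of it and the grasp point (between the pads) is the TCP (bot.tip_reach is the distance from the TCP to the fingertips, in mm); z points along the fingers, y is the line along which they close (so a half turn about z gives the same grasp; the last joint's range is limited). The gripper opens to 85 mm and grips with 20 to 120 N. Pads are 22 mm wide; open, the fingers measure 114 mm over their backs; the gripper's body (76 mm by 85 mm) begins 54 mm behind the grasp point. The pads swing forward as they close: fully open they stand 13 mm farther back than shut.
Start: joints at [1.112, 0.3, 1.521, -0, 1.321, -0.067], TCP at [210.016, 508.314, 250.281] pointing down, gripper open.
Joint ranges: [-3.03, 3.03], [-0.79, 2.21], [0.23, 2.52], [-1.04, 4.18], [0, 3.07], [-2.55, 2.55]. Speed limits (rad/s): [2.22, 2.22, 2.57, 3.14, 3.14, 3.14].

### API

Orientations are given as a unit quaternion [w, x, y, z].
In Python, from rig import bot gives the robot as it stands. Calls block until the motion is done:
- bot.move_to(position, orientation): joint-space move of the TCP to a pose.
- bot.servo_line(position, attitude=None, speed=150, until_force=None): straight line of the TCP; attitude=None keeps the orientation; speed is the mean speed in mm/s. With until_force (N) it stops when the force on the tool has changed by that much, and returns True; else False.
- bot.move_joints(angles): joint-space move.
- bot.move_gripper(opening, grip_force=None): finger opening in mm; grip_force is the grip in N (None keeps the last); returns when the fingers have stopped.
- bot.dwell(seconds).
- bot.ik(position, orientation): joint angles nearest the present ones, or None.
- bot.read_state(): the state.
- bot.read_camera(name): name is "scene" or "top" or "wrist"; returns a dict with "image" (400x640x3 uint8, blue, green, red), "depth" (400x640 float32, mm along the optical axis (not along the pixel's ray), 0 where there is no reading), "fovy" (degrees; the focal length in pixels is half the picture's height over the tangent of half this angle, whatever the lens; pixels are square), "cx", "cy" (the principal point, pixels), "eye" and "attitude" of the camera in the world; the wrist camera has in their place "mount" (4x4, takes a point from camera to tool coordinates, whose origin is the TCP and whose axes are the flange's). Camera axes: x right, y down, z forward; pixel columns grow to the right and rows downward; lengths in mm; the calibration is good to about 2 mm. A picture is of the moment at which its call begins: read the wrist's pose just before it.
A pose or a line that the arm cannot do raises bot.MotionError and nothing moves.
- bot.finish_job(): hands the job in; it is judged then, once.
The state is a dict: "clock": time; "joint_positions": joint angles; "qvel": joint speeds; "effort": joint torques, N m; "ee_pos": TCP position; "tool_rot": TCP orientation; "ft_force": force on the tool from outside, world axes, zero at the start; "moment": the same for the moment, N m; "grip_width": finger opening in mm; "grip_force": force on a finger pad.
Only numpy, scipy, OpenCV 4.12 (cv2) and the standard library are available. Lean on these libraries where they do the work, as an engineer would, in place of code of your own. Each camera call takes 0.05 s, during which the arm holds its last target. There are 200 camera calls.

### The job

Take the loose pin from the parking block and push it fully home through the hole in the rocker rest into the plate below, and let go of it. Then rock the angle gauge on the rest's ridge until its swinging pointer settles on the mark, and finish holding it there: the gauge still bearing on the ridge, touching neither the plate nor anything else but the gripper. Leave the other instruments on the bench where they lie.

Things in the scene. Friction and masses are not known exactly. Their poses are not given: they have to be found in the camera images.
- plate: Stud block: dark steel base plate fixed to the bench, 20 mm thick, yawed up to 0.25 rad. Origin on the bench under the middle of the rest's ridge; the plate reaches from x = -125 to +35 mm (+x roughly away from the robot) and y = -85 to +85 mm. On top two low rails along x and a stop at the +x end (6 mm high) guide the rest. Plate and parking block swap sides of the bench.
- plate_hole (a point): Centre of the mouth of the plate's own pin hole (13 mm wide, vertical, through the 20 mm plate), 95 mm from the plate origin towards its -x, at the plate's top (20 mm above the bench), under the rest's hole.
- rest: Loose steel rocker rest, 0.6 kg, in the plate's channel against the stop, its hole over the plate's hole; only the pin keeps it from sliding out to -x. Origin on the plate's top, under the ridge; axes as the plate's. Foot: x = -115 to +20 mm, 44 mm wide, 10 mm thick. Ridge: half-round, radius 8 mm, x = -24 to +20 mm, top 26 mm above the origin.
- rest_hole (a point): Centre of the mouth of the 13 mm vertical hole through the rest's foot (x = -95 mm of the rest, on top of the foot, 30 mm above the bench), the place for the pin.
- ridge_axis (a point): Point on the centre line of the half-round ridge (radius 8 mm), 38 mm above the bench; the ridge runs along the rest's x axis.
- pin: Loose steel pin, 60 g, standing in the parking block's middle hole. Origin at the centre of its foot, z up along it. Shank 10 mm thick, 28 mm long, chamfered foot; then a collar 20 mm across (28 to 33 mm up); then a round knob 15 mm thick from 33 to 66 mm, to grip. Fully home, the collar lies on the rest's foot.
- pin_tip (a point): Centre of the pin's foot.
- block: Steel parking block with three holes in a row along its y, 50 by 76 by 32 mm high, fixed; the pin stands in the middle hole. Origin centre of its underside. Position and yaw vary; plate and block swap sides of the bench.
- gauge: Loose pendulum angle gauge, about 0.4 kg. Origin at the centre of its flat underside; x along the ridge (dial faces +x), y along the 140 mm base bar (36 mm wide, 12 mm thick), z up when level. Lips 4 mm deep at y = +-19 mm straddle the ridge. It starts leaning on the ridge, +y end down on the plate, turned -0.37 rad about its x. Turning it about the ridge's centre line keeps it on the ridge.
- handle (a point): Grip point of the gauge's handle: at x = -16, y = 0, z = 150 mm of the gauge. The handle is 16 mm thick along the gauge's y (grip there), 24 mm along x, and reaches from z = 110 to 170 mm of the gauge. As it leans its top stands about 0.21 m above the bench, and the gauge tips off the ridge if bumped.
- pointer (a joint): Angle (rad) of the swinging pointer about the gauge's x axis; 0 = along the gauge's z, positive towards its -y. Weighted, it settles upright in the world in about 1 s, so it reads minus the gauge's turn about x (+0.37 at the start). Pointer and mark cannot be moved by hand.
- pointer_tip (a point): Tip of the swinging pointer, 44 mm from the dial centre, in front (+x) of the dial. The dial is an upright disc 104 mm across and 8 mm thick (gauge x = -12 to -4 mm) with a white face, centre 66 mm above the gauge's underside.
- mark (a joint): Angle (rad) of the mark, set differently each time between -0.15 and 0.15; same zero and direction as the pointer, so the pointer is on the mark when both read the same. It stays as set.
- mark_tip (a point): Inner, rounded end of the mark, a brass 7 mm wide tab at the dial's upper rim that sticks out past the dial, 44 mm from the dial centre; the pointer tip lies here when on the mark.
- slip: Bystander: small steel gauge block, 30 by 35 by 9 mm, origin centre of underside. Leave alone.
- dial: Bystander: dial indicator lying flat, 40 mm across, 14 mm high, with a 30 mm stem to its +x; origin under the dial. Leave alone.
- caliper: Bystander: caliper lying flat, 220 mm along its y. Leave alone.
- square: Bystander: steel try square lying flat, stock 100 mm along y, blade 130 mm towards +x, 16 mm high. Leave alone.
Mind the look-alikes: they are no part of the job. What is shaped like the gauge but blue or green is not meant.

How it is judged (in metres and radians):
On the way:
1. the pin is fully home through rest and plate, and let go (horizontal distance between pin_tip and plate_hole below 0.004 m and z of pin in the frame of rest below -0.014 m and angle between pin's own z axis and vertical below 0.12 rad and contact force between pin and the fingers below 0.05 N), for 0.2 s.
At the end, for the whole second after the job is handed in: Pin home: foot within 4 mm of the hole centre, collar within 4 mm of the rest, upright. Fingers hold the gauge (over 0.5 N); it bears on the ridge (over 0.3 N), touches no plate, pin or bystander, leans sideways under 0.15 rad; pointer at rest with its tip within 3.5 mm of the mark (horizontal distance between pin_tip and plate_hole below 0.004 m and z of pin in the frame of rest below -0.014 m and angle between pin's own z axis and vertical below 0.12 rad and distance between pointer_tip and mark_tip below 0.0035 m and velocity of joint pointer between -0.4 and 0.4 rad/s and contact force between gauge and the fingers above 0.5 N and contact force between gauge and rest above 0.3 N and contact force between gauge and plate below 0.05 N and contact force between gauge and pin below 0.05 N and contact force between gauge and slip below 0.05 N and contact force between gauge and dial below 0.05 N and distance between gauge and ridge_axis below 0.022 m and angle between gauge's own x axis and vertical between 1.42 and 1.72 rad); the arm keeps its last pose, push and grip.
It fails at once if a bystander was shifted by more than 25 mm (distance of any of slip, dial, caliper, square from where it was at the start of the episode above 0.025 m).
It fails at once if the rest was pushed out of place (over 12 mm) (distance of rest from where it was at the start of the episode above 0.012 m).
It fails at once if the gauge fell over (height (world z) of handle below 0.1 m).
It also fails if it takes over 67 s, if anything falls off the work surface, if the arm or the gripper's body presses on something with over 40 N, if the wrist force passes 120 N, or if a joint passes its speed limit or range.

## Working session

There is one attempt and no reset: what is moved stays moved. The work goes in short steps, each a Python script; the robot and the scene stay as the last script left them, time stands still between calls to the robot, and variables do not carry over. Pictures are saved under pics/ and viewed, at most 10 in all, crops included, and the job is handed in when it is done.

```bash
ls; mkdir -p pics; cat > h.py <<'E'
import numpy as np, cv2
from scipy.spatial.transform import Rotation as R
from rig import bot
def rot(q): return R.from_quat([q[1],q[2],q[3],q[0]])
def cam(name):
    s=bot.read_state(); c=bot.read_camera(name)
    c['f']=200/np.tan(np.radians(c['fovy'])/2)
    if name=='wrist':
        T=np.array(c['mount']); W=np.eye(4); W[:3,:3]=rot(s['tool_rot']).as_matrix(); W[:3,3]=s['ee_pos']
        M=W@T; c['Rm'],c['e']=M[:3,:3],M[:3,3]
    else:
        c['e']=np.array(c['eye'],float); a=np.array(c['attitude'])
        c['Rm']=a if a.shape==(3,3) else rot(a).as_matrix()
    return c
def ray(c,u,v): return c['Rm']@np.array([(u-c['cx'])/c['f'],(v-c['cy'])/c['f'],1])
def plane(c,u,v,z):
    d=ray(c,u,v); return c['e']+d*(z-c['e'][2])/d[2]
def pt(c,u,v): return c['e']+ray(c,u,v)*c['depth'][int(round(v)),int(round(u))]
def cloud(c):
    v,u=np.mgrid[0:400,0:640]; d=c['depth']
    P=np.stack([(u-c['cx'])/c['f']*d,(v-c['cy'])/c['f']*d,d],-1)@c['Rm'].T+c['e']
    P[d<=0]=np.nan; return P
def down(yaw): # tool z down, tool y axis at (yaw+90deg): tool x along yaw
    x=np.array([np.cos(yaw),np.sin(yaw),0]); z=np.array([0,0,-1.]); y=np.cross(z,x)
    q=R.from_matrix(np.stack([x,y,z],1)).as_quat(); return [q[3],q[0],q[1],q[2]]
E
python3 - <<'E'
from h import *
for n in('scene','top'):
    c=cam(n); cv2.imwrite(f'pics/{n}0.png',c['image']); np.savez(f'{n}0.npz',**{k:c[k] for k in('image','depth','e','Rm','f','cx','cy')})
    print(n,c['e'],c['Rm'].round(3).tolist(),c['f'],c['cx'],c['cy'])
s=bot.read_state(); print(s['clock'],s['tool_rot'])
E
```

```text
pics
scene [ 932.74793775 -263.31330521  969.18473408] [[0.588, 0.694, -0.415], [0.809, -0.511, 0.29], [-0.011, -0.506, -0.862]] 367.9520090865078 319.0428341206883 197.7154598939046
top [ 397.4499477    30.41516482 1175.72566512] [[0.001, -0.992, 0.124], [-1.0, -0.003, -0.019], [0.019, -0.124, -0.992]] 487.25591136305593 316.57386326468526 206.62685385324875
0.1 [-1.17634480e-04  1.94653997e-01  9.80871843e-01 -4.84319787e-04]
```

View pics/top0.png

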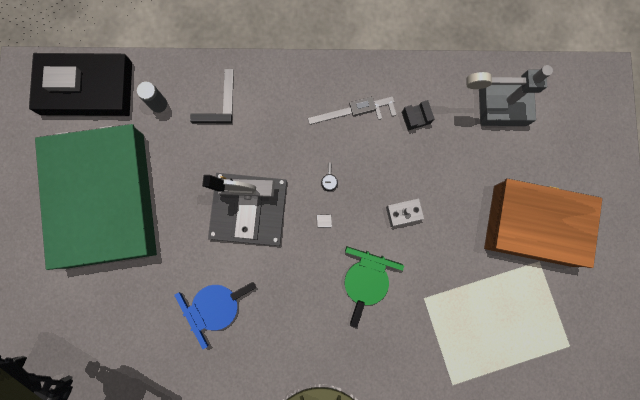

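View pics/scene0.png

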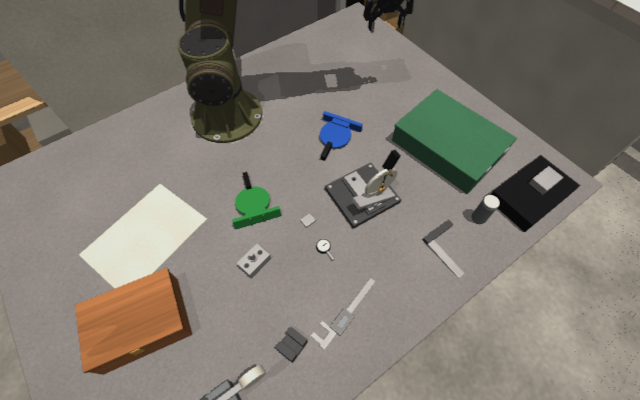

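Top view: the plate with rest and leaning gauge is around (248,210), with its hole near (245,229). The block with the pin is at (405,213), and the blue and green look-alikes are nearer the robot. The scene view agrees. Next I'll measure roughly, then look closely with the wrist camera.

```bash
python3 - <<'E'
from h import *
c=cam('top'); P=cloud(c)
def rect(m,n):
    m=cv2.morphologyEx(m.astype(np.uint8),cv2.MORPH_OPEN,np.ones((3,3)))
    q=P[m>0][:,:2].astype(np.float32); print(n,len(q),cv2.minAreaRect(q), np.nanmedian(P[m>0],0).round(1))
roi=np.zeros((400,640),bool); roi[165:255,195:300]=1
z=P[...,2]
rect(roi&(z>14)&(z<25),'plate top'); rect(roi&(z>27)&(z<34),'foot'); rect(roi&(z>8),'all')
roi[:]=0; roi[190:240,375:435]=1
rect(roi&(z>25)&(z<38),'block'); rect(roi&(z>60),'pin'); rect(roi&(z>42),'pin')
for u,v,zz in[(245,229,30),(405,212,66),(218,178,20),(282,182,20),(278,239,20),(212,236,20)]: print(u,v,plane(c,u,v,zz).round(1),pt(c,u,v).round(1))
q=P[(z>150)&(np.mgrid[0:400,0:640][1]<260)&(np.mgrid[0:400,0:640][1]>195)&(np.mgrid[0:400,0:640][0]>165)&(np.mgrid[0:400,0:640][0]<255)]; print('handle',len(q),np.median(q,0),q.max(0))
E
```

```text
plate top 2549 ((536.9544067382812, 174.27450561523438), (170.6906280517578, 160.71070861816406), 84.57405853271484) [518.3 145.1  20.1]
foot 492 ((517.9656982421875, 176.38282775878906), (45.4012565612793, 98.533935546875), 85.10691833496094) [522.2 177.7  30.3]
all 4920 ((536.9541015625, 174.27114868164062), (170.6973876953125, 160.71070861816406), 84.57405853271484) [537.7 173.   23. ]
block 580 ((528.643310546875, -201.9437255859375), (50.315738677978516, 76.26934814453125), 12.901501655578613) [ 527.6 -198.6   31.6]
pin 39 ((528.620361328125, -201.1202392578125), (13.946714401245117, 12.586763381958008), 0.5498083829879761) [ 528.1 -200.6   69.3]
pin 45 ((528.620361328125, -201.1202392578125), (13.946714401245117, 12.586763381958008), 0.5498083829879761) [ 528.  -200.2   68.9]
245 229 [486.8 177.   30. ] [489.3 181.1  -2.3]
405 212 [ 523.9 -194.    66. ] [ 525.2 -196.1   55.4]
218 178 [610.1 245.2  20. ] [581.7 216.5 174.2]
282 182 [600.9  91.7  20. ] [600.6  91.6  21.8]
278 239 [464.   99.9  20. ] [464.2 100.1  17.6]
212 236 [470.9 255.8  20. ] [470.9 255.8  19.9]
handle 368 [572.3118129  218.59448509 178.11605316] [588.22188883 243.43114059 208.95803348]
```

```bash
python3 - <<'E'
from h import *
c=cam('wrist'); print(np.array(c['mount']).round(3).tolist(),c['f'])
q=down(-0.09)
for p,y in(([470,179,330],np.pi-.09),([520,-201,330],np.pi-.09),([487,179,60],np.pi-.09),([570,215,190],-.09),([560,165,200],-.09)):
    j=bot.ik(p,down(y)); print(p,y,None if j is None else np.round(j,2))
E
```

```text
[[0.001, -0.955, -0.297, 76.028], [1.0, 0.001, 0.001, -0.528], [-0.001, -0.297, 0.955, -122.421], [0.0, 0.0, 0.0, 1.0]] 333.77212536529345
[470, 179, 330] 3.0515926535897933 [ 0.29  0.14  1.53 -0.    1.47 -1.19]
[520, -201, 330] 3.0515926535897933 [-0.43  0.27  1.38 -0.    1.5  -1.92]
[487, 179, 60] 3.0515926535897933 [ 0.28  0.48  1.77 -0.    0.89 -1.2 ]
[570, 215, 190] -0.09 [ 0.3   0.48  1.41 -0.    1.25  1.96]
[560, 165, 200] -0.09 [ 0.22  0.42  1.48 -0.    1.24  1.88]
```

```bash
python3 - <<'E'
from h import *
s=bot.read_state(); p=list(s['ee_pos']); p[2]=330; bot.servo_line(p,speed=250)
Y=np.pi-.09
ims=[]
for n,p in(('hole',[487,179,250]),('pin',[528.5,-201,250])):
    a=list(p);a[2]=330; bot.move_to(a,down(Y)); bot.servo_line(p,speed=250); bot.dwell(.2)
    c=cam('wrist'); np.savez(n+'.npz',**{k:c[k] for k in('image','depth','e','Rm','f','cx','cy')}); ims.append(c['image'])
    t=np.array(p,float); t[2]=30 if n=='hole' else 70
    d=c['Rm'].T@(t-c['e']); print(n,'expected px',d[:2]/d[2]*c['f']+[c['cx'],c['cy']])
    if n=='hole': bot.servo_line(a,speed=250)
cv2.imwrite('pics/w1.png',np.hstack([i[:,120:520] for i in ims])); print(bot.read_state()['clock'])
E
```

```text
hole expected px [324.89603682 166.87531297]
pin expected px [325.65233873 175.93861708]
5.575
```

View pics/w1.png

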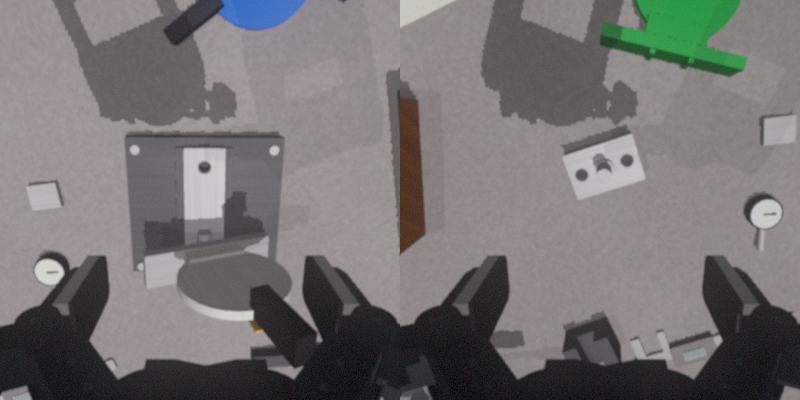

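Left half: the rest hole is at (324,167), as expected, and the gauge leans towards +y. Right half: the pin stands in the middle of the block near (323,166). I'll refine both numerically.

```bash
python3 - <<'E'
from h import *
L=lambda n:dict(np.load(n+'.npz'))
c=L('hole'); g=c['image'].mean(2)
m=np.zeros_like(g,np.uint8); m[155:180,308:342]=(g[155:180,308:342]<90)
n,l,s,ce=cv2.connectedComponentsWithStats(m); i=1+s[1:,4].argmax(); print('hole',s[i],ce[i],plane(c,*ce[i],30))
P=cloud(c); z=P[...,2]; m=(z>14)&(z<25); m[250:]=0; m[:120]=0
q=P[m]; ys=[]
# -x edge and side edges of plate
for nm,zz in(('plate',(14,25)),('foot',(27,34))):
    m=((z>zz[0])&(z<zz[1])).astype(np.uint8); m[215:]=0; m=cv2.morphologyEx(m,cv2.MORPH_OPEN,np.ones((3,3)))
    r=cv2.minAreaRect(P[m>0][:,:2].astype(np.float32)); print(nm,r)
c=L('pin'); P=cloud(c); z=P[...,2]; m=(z>62)&(z<76); m[:120]=0;m[200:]=0
q=P[m]; print('pin',len(q),q.mean(0),np.ptp(q,0),(q.min(0)+q.max(0))/2)
v,u=np.nonzero(m); print(u.min(),u.max(),v.min(),v.max())
m=((z>27)&(z<36)); m[:120]=0;m[210:]=0; print('block',cv2.minAreaRect(P[m][:,:2].astype(np.float32)))
cv2.imwrite('pics/w2.png',np.hstack([cv2.resize(L('hole')['image'][130:200,285:360],None,fx=5,fy=5),cv2.resize(c['image'][130:200,285:360],None,fx=5,fy=5)]))
E
```

```text
hole [320 165  10   7  51] [324.21568627 167.96078431] [488.09748714 178.18329608  30.        ]
plate ((431.8658447265625, 127.98443603515625), (586.7530517578125, 217.4271697998047), 84.8177261352539)
foot ((430.956298828125, 123.71217346191406), (592.057373046875, 209.7748260498047), 84.9303207397461)
pin 832 [ 503.44884473 -353.73924684   69.0370623 ] [ 76.73193378 219.69872915  13.95476926] [ 497.48761826 -305.56793042   69.01579202]
95 331 120 199
block ((527.8430786132812, -286.7332763671875), (254.73898315429688, 96.71625518798828), 81.57534790039062)
```

View pics/w2.png

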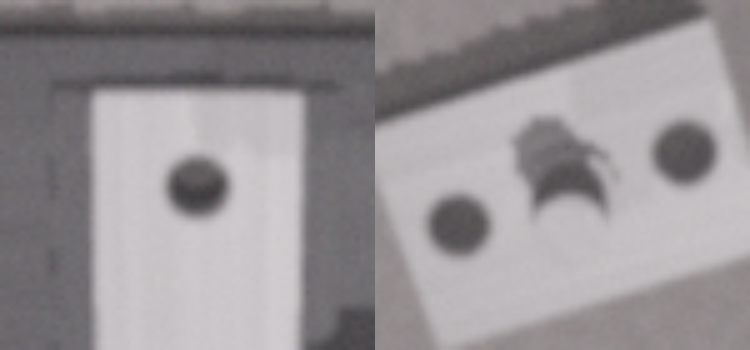

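The rest hole's outline centre is at (324.6,167.4). The pin top is at (324,176.4), and the block's outer holes at (302,174.8) and (346.8,160.6). I'll grip the pin, lift it, and look at it in the hand.

```bash
python3 - <<'E'
from h import *
c=dict(np.load('hole.npz')); H=plane(c,324.6,167.4,30)
c=dict(np.load('pin.npz')); A=plane(c,324,176.4,70); B=plane(c,324.4,167.7,32); print('hole',H,'pin',A,'block mid',B)
Y=np.pi-.09
x,y=(A+B)[:2]/2
bot.move_gripper(50,30)
bot.servo_line([x,y,60],speed=150,until_force=15)
s=bot.read_state(); print(s['ee_pos'],s['ft_force'])
bot.move_gripper(0,60); s=bot.read_state(); print(s['grip_width'],s['grip_force'],s['ft_force'])
bot.servo_line([x,y,130],speed=100); bot.servo_line([x,y,250],speed=200)
bot.dwell(.2); c=cam('wrist'); np.savez('held.npz',**{k:c[k] for k in('image','depth','e','Rm','f','cx','cy')})
print(bot.read_state()['grip_width'],bot.read_state()['ee_pos'],bot.read_state()['clock'])
for z in(-10,8,23,28,56): 
    t=np.array(bot.read_state()['ee_pos'])-[0,0,z]; d=c['Rm'].T@(t-c['e']); print(z,d[:2]/d[2]*c['f']+[c['cx'],c['cy']],c['f']/d[2])
cv2.imwrite('pics/w3.png',cv2.resize(c['image'][180:330,220:420],None,fx=3,fy=3))
E
```

```text
hole [487.53328911 178.63982389  30.        ] pin [ 528.80664181 -202.58279211   70.        ] block mid [ 529.00510785 -202.33111444   32.        ]
[ 529.28769446 -202.62670961   60.84862512] [-0.02719808  1.08905589  0.48787101]
12.964287869399872 58.42164158821106 [-1.50952195  0.5592025   5.324707  ]
13.210190860702921 [ 528.71155941 -202.39442686  248.96789176] 9.7
-10 [325.93078717 297.41561508] 2.5727402349097415
8 [325.79718693 273.45830589] 2.2715902761465707
23 [325.70762207 257.39745816] 2.069701007580132
28 [325.68120316 252.65999728] 2.0101498227151473
56 [325.55745362 230.46912317] 1.7312044383565337
```

View pics/w3.png

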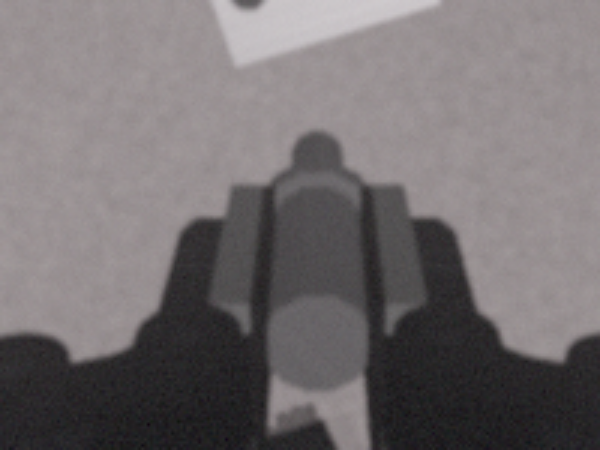

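Held pin: knob top at (326,294) and foot at (325.8,~231). That is within about 1 mm of the projected TCP, so the camera and tool frames agree. Inserting now.

```bash
python3 - <<'E'
from h import *
H=np.array([487.9,178.64])
bot.servo_line([*H,250],speed=250); bot.servo_line([*H,105],speed=150); bot.dwell(.3)
e=np.array(bot.read_state()['ee_pos']); d=H-e[:2]; print(e,bot.read_state()['ft_force']); H2=H+d
offs=[(0,0)]+[(r*np.cos(a),r*np.sin(a)) for r in(1,1.8) for a in np.arange(6)*np.pi/3]
for o in offs:
    hit=bot.servo_line([H2[0]+o[0],H2[1]+o[1],57.5],speed=40,until_force=12)
    s=bot.read_state(); print(o,hit,np.round(s['ee_pos'],2),np.round(s['ft_force'],1),s['clock'])
    if s['ee_pos'][2]<66: break
    bot.servo_line([H2[0]+o[0],H2[1]+o[1],93],speed=80)
    if s['clock']>30: break
c=cam('wrist'); np.savez('ins.npz',**{k:c[k] for k in('image','depth','e','Rm','f','cx','cy')}); cv2.imwrite('pics/w4.png',c['image'])
E
```

```text
[488.02475147 178.67457644 105.37286557] [-0.09576801 -0.33054362 -0.25945711]
(0, 0) True [487.69 178.57  58.51] [-1.6 -0.9  6. ] 13.9083
```

```bash
python3 - <<'E'
from h import *
bot.servo_line([487.9,178.64,57.5],speed=40,until_force=15); print(bot.read_state()['ee_pos'])
bot.move_gripper(40,30); bot.dwell(.2)
bot.servo_line([487.9,178.64,140],speed=120); bot.servo_line([487.9,178.64,250],speed=250); bot.dwell(.15)
c=cam('wrist'); P=cloud(c); q=P[130:200,300:350].reshape(-1,3); 
k=q[(q[:,2]>58)]; print('pin top',len(k),np.nanmedian(k,0),k.max(0)); print(bot.read_state()['clock'])
t=cam('top'); s=cam('scene')
for n,x in(('t1',t),('s1',s)): np.savez(n+'.npz',**{k:x[k] for k in('image','depth','e','Rm','f','cx','cy')})
a=cv2.resize(c['image'][120:270,240:440],None,fx=2,fy=2); b=cv2.resize(s['image'][140:240,310:443],(399,300),interpolation=cv2.INTER_CUBIC)
cv2.imwrite('pics/w5.png',np.hstack([a,b]))
E
```

```text
[487.89874766 178.62433317  58.43532966]
pin top 210 [486.6786191  178.69049014  66.49707288] [494.8318184  185.68115213  68.3348245 ]
16.4083
```

View pics/w5.png

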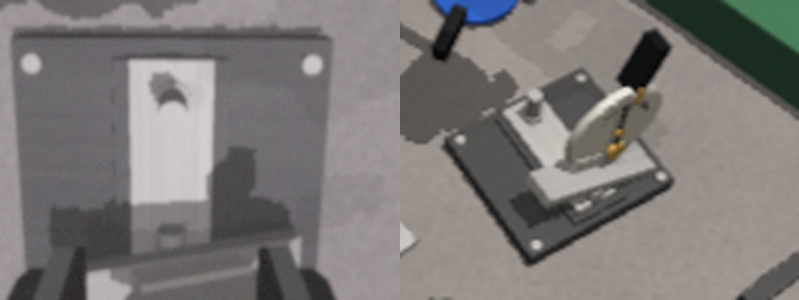

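The pin is home: knob top at about 67–68 mm, collar on the rest. The gauge is undisturbed, and its pointer and brass mark are visible in the scene view. Next I'll measure the handle in the plate frame.

```bash
cat >> h.py <<'E'
YAW=-.09; O=np.array([582.1,170.1,0]); RP=R.from_euler('z',YAW).as_matrix()
def toP(p): return (p-O)@RP
def pose(th,xg,r,dy=0,dz=0,dth=0): # tool pose; handle at radius r from ridge axis, gauge turn th, gauge x offset
    p=O+RP@np.array([xg,-r*np.sin(th)+dy,38+r*np.cos(th)+dz])
    M=RP@R.from_euler('x',th+dth).as_matrix()@np.diag([1,-1,-1.]); q=R.from_matrix(M).as_quat()
    return list(p),[q[3],q[0],q[1],q[2]]
E
python3 - <<'E'
from h import *
for n in('t1','s1'):
    c=dict(np.load(n+'.npz')); P=toP(cloud(c)); z=P[...,2]; im=c['image'].max(2)
    near=(abs(P[...,0])<70)&(abs(P[...,1]-40)<70)
    h=near&(z>140)&(im<70); q=P[h]
    print(n,len(q),'x',np.percentile(q[:,0],[2,5,50,95,98]).round(1))
    for a in range(140,215,10):
        k=q[(q[:,2]>=a)&(q[:,2]<a+10)]
        if len(k)>3: print(a,len(k),'x',np.percentile(k[:,0],[5,95]).round(1),'y',np.percentile(k[:,1],[5,50,95]).round(1))
    # plate edges in plate frame
    m=near&(z>35)&(z<90)&(im>120); 
    # brass
    hsv=cv2.cvtColor(c['image'],cv2.COLOR_BGR2HSV); b=near&(hsv[...,1]>100)&(hsv[...,0]>8)&(hsv[...,0]<30)&(z>60)
    nn,l,s,ce=cv2.connectedComponentsWithStats(b.astype(np.uint8))
    for i in range(1,nn):
        if s[i,4]>2: print('brass',s[i],ce[i].round(1),np.median(P[l==i],0).round(1))
    d=near&(im>140)&(z>110); print('dial pts',len(P[d]),np.median(P[d],0) if d.any() else '')
j=[bot.ik(*pose(t,-16,r)) for t in(-.37,-.2,0,.15) for r in(250,158)]; print([None if a is None else np.round(a,2).tolist() for a in j])
E
```

```text
t1 59 x [-65.6 -64.  -54.   -5.3  -5. ]
200 22 x [-11.7  -5.1] y [55.9 63.6 70.4]
dial pts 26 [ -7.28626418 -10.37925448 143.99268253]
s1 852 x [-69.4 -68.5 -59.3  -4.9  -3.4]
140 4 x [-1.6  2.7] y [25.7 26.6 32.4]
150 20 x [-26.6  -9.8] y [35.6 38.1 41.5]
160 32 x [-24.2  -2.7] y [39.6 42.8 50.5]
170 28 x [-24.   -2.4] y [43.3 46.  54.5]
180 34 x [-24.3  -3.4] y [46.5 49.4 57.2]
190 36 x [-25.6  -3.2] y [50.  53.7 61.2]
200 40 x [-24.5  -4.1] y [54.3 59.6 67.6]
brass [388 169   4   6  12] [389.3 171.1] [  1.5  40.  157.4]
brass [381 183   4   3   9] [382.7 183.9] [  3.2  25.4 106.9]
brass [379 187   6   6  25] [381.2 189.5] [ 3.9 23.4 80.5]
dial pts 82 [ -6.90941559   9.88884509 152.39353348]
[[0.48, 0.59, 1.1, -0.31, 1.65, 2.14], [0.44, 0.6, 1.27, -0.32, 1.46, 2.16], [0.38, 0.47, 1.22, -0.18, 1.54, 2.05], [0.35, 0.52, 1.37, -0.19, 1.35, 2.06], [0.23, 0.37, 1.34, -0.0, 1.43, 1.89], [0.23, 0.44, 1.46, -0.0, 1.24, 1.89], [0.11, 0.32, 1.42, 0.15, 1.37, 1.75], [0.14, 0.4, 1.52, 0.16, 1.19, 1.74]]
```

Handle in the plate frame: x centre is about -14, and it lies along the expected 0.37 rad lean to within 1 mm. The mark reads about +0.10. Now the grasp.

```bash
python3 - <<'E'
from h import *
T=-.37
bot.servo_line([488,179,400],speed=300)
bot.move_to([488,179,400],down(YAW))
bot.move_gripper(70,20)
bot.move_to(*pose(T,-14,255)); bot.dwell(.2)
p,q=pose(T,-14,160)
print(bot.servo_line(p,q,speed=80,until_force=4)); s=bot.read_state(); print(toP(np.array(s['ee_pos'])),toP(np.array(p)),s['ft_force'],s['clock'])
c=cam('wrist'); cv2.imwrite('pics/w6.png',c['image']); np.savez('g.npz',**{k:c[k] for k in('image','depth','e','Rm','f','cx','cy')})
E
```

```text
False
[-13.86304515  58.10383635 187.72002432] [-14.          57.85846911 187.1723753 ] [ 0.14495539 -0.10316662  0.52109311] 22.4833
```

View pics/w6.png

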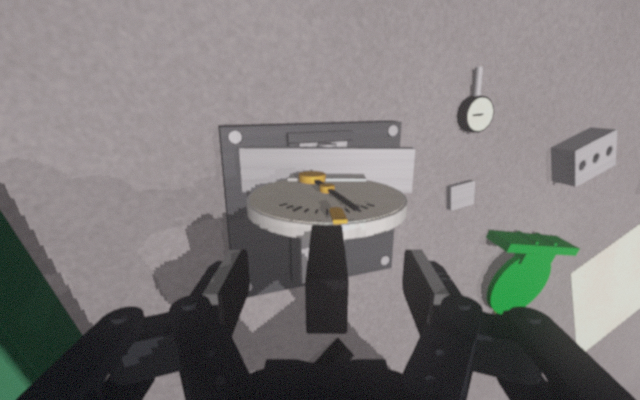

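The handle (u≈326) is centred between the fingers (248…404). The mark is at (338,215) and the pointer is swung towards -y. Closing and rocking.

```bash
python3 - <<'E'
from h import *
bot.move_gripper(0,25); s=bot.read_state(); print(s['grip_width'],s['grip_force'],s['ft_force'])
for T in np.linspace(-.37,-.10,7)[1:]:
    p,q=pose(T,-14,160); bot.servo_line(p,q,speed=40); s=bot.read_state()
    e=toP(np.array(s['ee_pos'])); print(round(T,3),(e-toP(np.array(p))).round(2),np.round(s['ft_force'],1),round(s['grip_force'],1))
bot.dwell(1.2); s=bot.read_state(); print(s['ft_force'],s['clock'])
for n in('wrist','scene','top'):
    c=cam(n); np.savez('f_'+n+'.npz',**{k:c[k] for k in('image','depth','e','Rm','f','cx','cy')})
    if n=='wrist': a=cv2.resize(c['image'][130:290,227:427],None,fx=2,fy=2)
    if n=='scene': b=cv2.resize(c['image'][140:230,327:427],(356,320),interpolation=cv2.INTER_CUBIC)
cv2.imwrite('pics/w7.png',np.hstack([a,b]))
E
```

```text
15.9331079449084 28.252184987068176 [ 0.52939323 -0.58859938  1.81756602]
-0.325 [ 0.07 -0.18  0.17] [0.3 1.4 0.2] 28.3
-0.28 [ 0.05 -0.02  0.14] [0.7 2.5 1.3] 28.4
-0.235 [0.01 0.14 0.09] [0.8 2.7 1.2] 28.6
-0.19 [0.01 0.23 0.12] [1.2 3.8 3.4] 28.7
-0.145 [0.02 0.34 0.19] [-0.1  4.   4.8] 28.9
-0.1 [0.03 0.47 0.25] [0.2 5.3 6. ] 29.0
[0.34935297 4.71263711 7.60912541] 26.2583
```

View pics/w7.png

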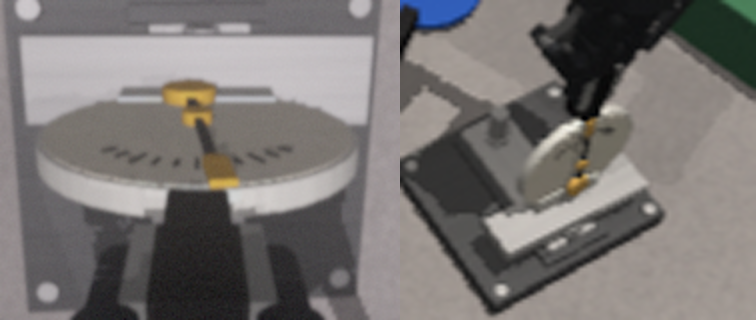

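The pointer lies almost on the mark: pointer at u≈213 and mark inner end at ≈217 in the 2x crop, so about 1 mm off. I'll measure it precisely.

```bash
cat > m.py <<'E'
from h import *
def meas(c):
    im=c['image']; hsv=cv2.cvtColor(im,cv2.COLOR_BGR2HSV); g=im.mean(2)
    for v in range(186,224):
        r=slice(300,360); b=np.nonzero((hsv[v,r,1]>100)&(hsv[v,r,0]<35)&(hsv[v,r,2]>80))[0]; w=np.clip(95-g[v,r],0,None)*(hsv[v,r,1]<100); w[:20]=0;w[45:]=0
        print(v,'brass',(300+b.min(),300+b.max(),300+b.mean().round(1)) if len(b) else '-', 'dark',round(300+(w*np.arange(60)).sum()/w.sum(),1) if w.sum()>15 else '-')
    M=c['Rm'];
if __name__=='__main__':
    meas(dict(np.load('f_wrist.npz')))
E
python3 m.py
```

```text
186 brass (np.int64(318), np.int64(332), np.float64(325.0)) dark -
187 brass (np.int64(318), np.int64(332), np.float64(325.0)) dark -
188 brass (np.int64(318), np.int64(332), np.float64(325.0)) dark -
189 brass (np.int64(318), np.int64(332), np.float64(325.0)) dark -
190 brass (np.int64(318), np.int64(332), np.float64(324.8)) dark 326.0
191 brass (np.int64(319), np.int64(331), np.float64(324.3)) dark 326.4
192 brass (np.int64(320), np.int64(330), np.float64(323.2)) dark 326.9
193 brass - dark 327.1
194 brass - dark 327.7
195 brass - dark 328.0
196 brass - dark 328.4
197 brass - dark 328.8
198 brass - dark 329.2
199 brass - dark 329.4
200 brass - dark 329.7
201 brass - dark 330.3
202 brass - dark 330.6
203 brass - dark 330.8
204 brass - dark 331.2
205 brass - dark 331.5
206 brass - dark 331.9
207 brass (np.int64(330), np.int64(334), np.float64(332.0)) dark 334.6
208 brass (np.int64(329), np.int64(339), np.float64(334.0)) dark 342.9
209 brass (np.int64(329), np.int64(340), np.float64(334.5)) dark 338.9
210 brass (np.int64(329), np.int64(341), np.float64(335.0)) dark 335.0
211 brass (np
[... 169 characters left out ...]
 np.float64(335.5)) dark 325.1
214 brass (np.int64(330), np.int64(342), np.float64(336.0)) dark -
215 brass (np.int64(330), np.int64(342), np.float64(336.0)) dark -
216 brass (np.int64(330), np.int64(343), np.float64(336.5)) dark -
217 brass (np.int64(331), np.int64(343), np.float64(337.0)) dark -
218 brass (np.int64(331), np.int64(344), np.float64(337.5)) dark -
219 brass (np.int64(331), np.int64(345), np.float64(338.0)) dark -
220 brass (np.int64(331), np.int64(345), np.float64(338.0)) dark -
221 brass (np.int64(331), np.int64(345), np.float64(338.0)) dark -
222 brass (np.int64(332), np.int64(345), np.float64(338.5)) dark -
223 brass (np.int64(332), np.int64(340), np.float64(336.0)) dark -
```

```bash
python3 - <<'E' | sed -n '1p;/^19[4-9]\|^20\|^21[0-4]/p'
from m import *
p,q=pose(-.118,-14,160); bot.servo_line(p,q,speed=30); bot.dwell(1.5); s=bot.read_state()
print(np.round(s['ft_force'],1),s['grip_force'],s['grip_width'],s['clock'])
meas(cam('wrist'))
t=cam('top'); P=cloud(t)
E
```

```text
[0.4 3.7 5.8] 28.914454579353333 15.671297977204446 28.1583
194 brass - dark 328.2
195 brass - dark 328.7
196 brass - dark 329.0
197 brass - dark 329.5
198 brass - dark 329.9
199 brass - dark 330.3
200 brass - dark 330.8
201 brass - dark 331.2
202 brass - dark 331.7
203 brass - dark 331.9
204 brass - dark 332.3
205 brass - dark 332.9
206 brass - dark 333.5
207 brass - dark 334.0
208 brass (np.int64(329), np.int64(338), np.float64(332.0)) dark 334.4
209 brass (np.int64(329), np.int64(340), np.float64(334.5)) dark 334.3
210 brass (np.int64(329), np.int64(340), np.float64(334.5)) dark 330.8
211 brass (np.int64(329), np.int64(341), np.float64(335.0)) dark 325.2
212 brass (np.int64(329), np.int64(342), np.float64(335.5)) dark 325.4
213 brass (np.int64(329), np.int64(342), np.float64(335.5)) dark 328.2
214 brass (np.int64(330), np.int64(342), np.float64(336.0)) dark -
```

```bash
python3 -c "
from rig import bot
print(bot.finish_job())"
```

```text
the job is handed in; nothing more can be done
None
```

I've handed in the job: the pin is home and released, and the arm is holding the gauge pressed on the ridge with its pointer on the mark within about 0.5 mm by the wrist camera; no verdict came back.

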